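# Put away the ultrasonic test kit

### The job

Put the flaw-detection kit away: the two round probes go in the rack with the two round wells, one in each well; the two steel step blocks go in the tray with two oblong bays, one lying lengthwise in each bay; and the angle probe goes lengthwise in the small single-bay tray. Set each one down right way up as it stands now, roughly in the middle and fully down on the floor of its place, without dropping anything, then let go of it. Leave the water bottle and the cup standing where they are.

Things in the scene. Friction and masses are not known exactly. Their poses are not given: they have to be found in the camera images.
- round_probe_1: round contact probe: upright steel cylinder 30 mm in diameter with a dark band and black cap, 48 mm tall, plus a thin 10 mm brass connector stub (diameter 10 mm) on top, 58 mm in all; about 0.13 kg; loose, standing upright. Origin: centre of its underside; z up along its axis. Identical to the other round probe
- round_probe_2: round contact probe: upright steel cylinder 30 mm in diameter with a dark band and black cap, 48 mm tall, plus a thin 10 mm brass connector stub (diameter 10 mm) on top, 58 mm in all; about 0.13 kg; loose, standing upright. Origin: centre of its underside; z up along its axis. Identical to the other round probe
- step_block_1: steel step block (staircase thickness standard): 72 mm long (its x), 24 mm wide (its y), four equal steps 18 mm long, 20, 30, 40 and 50 mm high from its -x end to its +x end; about 0.45 kg, centre of mass 6 mm to +x of the origin; loose, standing on its flat underside. Origin: centre of its 72 x 24 mm underside, z up. Identical to the other step block
- step_block_2: steel step block (staircase thickness standard): 72 mm long (its x), 24 mm wide (its y), four equal steps 18 mm long, 20, 30, 40 and 50 mm high from its -x end to its +x end; about 0.45 kg, centre of mass 6 mm to +x of the origin; loose, standing on its flat underside. Origin: centre of its 72 x 24 mm underside, z up. Identical to the other step block
- angle_probe: angle-beam probe: amber plastic shoe 60 mm long (its x), 28 mm wide (its y) and 14 mm high, carrying a black box-shaped housing 40 mm long, 28 mm wide, whose top is 44 mm above the underside and whose centre is at x = -8 mm; a sloping amber nose in front of it (+x) and a 10 mm brass connector stub (diameter 10 mm) on top of the housing, 54 mm in all; about 0.14 kg; loose, standing on its shoe. Origin: centre of its underside, z up
- probe_rack: probe rack: grey plastic plate 74 mm (its x) by 124 mm (its y) by 14 mm high, fixed, with two round wells 51 mm in diameter, centred at y = -31 mm and y = +31 mm, 10 mm deep (well floors 4 mm above the table). Origin: centre of its underside, z up
- block_tray: block tray: grey plastic tray 104 mm (its x) by 118 mm (its y), 14 mm high, fixed, with two oblong bays side by side, each 94 mm along x by 44 mm along y, centred at y = -32 mm and y = +32 mm, separated by a 20 mm wide rib as high as the rim; bay floors 4 mm above the table. Origin: centre of its underside, z up
- wedge_tray: angle-probe tray: the smallest grey plastic tray, 92 mm (its x) by 58 mm (its y), 14 mm high, fixed, with one single oblong bay 82 mm along x by 48 mm along y at its centre, floor 4 mm above the table. Origin: centre of its underside, z up
- water_bottle: bystander: clear drinking-water bottle, 62 mm in diameter, 200 mm tall, 0.35 kg, loose, standing left of the work. Origin: centre of its underside
- cup: bystander: white paper cup, 74 mm in diameter at the rim, 85 mm tall, loose, standing right of the work. Origin: centre of its underside
Not all that is in view belongs to the job. What is shaped like the step_block_2 but purple is not meant.

How it is judged:
By the outcome, as a careful person would: the job done as asked, in the order asked, and still so for the second after the job is handed in, with the robot touching nothing.
It also fails if it takes over 112 s, if anything falls off the work surface, if the arm or the gripper's body presses on something with over 40 N, if the wrist force passes 120 N, or if a joint passes its speed limit or range.

### The arm

A 7-joint arm with a two-finger parallel gripper is mounted at the origin on the work surface. World frame = base frame: x ahead of the robot, y to its left, z up, the work surface at z = 0. Lengths are in mm, angles in rad, forces in N, time in s.
With the tool pointing down it reaches from about 400 to 850 mm from the base axis. Payload 4.5 kg.
Tool frame: the origin (TCP) lies midway between the tips of the shut fingers; the grasp point (between the pads) lies 19 mm behind it; z points along the fingers, y is the line along which they close (so a half turn about z gives the same grasp; the last joint's range is limited). The gripper opens to 85 mm and grips with 20 to 120 N. Pads are 22 mm wide; open, the fingers measure 114 mm over their backs; the gripper's body (76 mm by 85 mm) begins 54 mm behind the grasp point. The pads swing forward as they close: fully open they stand 13 mm farther back than shut.
Start: joints at [-1.297, 0.689, -0.195, 1.565, 0.157, 0.902, -0.215], TCP at [148.421, 607.148, 198.817] pointing down, gripper open.
Joint ranges: [-3.01, 3.01], [-0.46, 2.08], [-1.47, 1.51], [0.13, 2.56], [-1, 4.14], [0.04, 2.09], [-2.66, 2.66]. Speed limits (rad/s): [2.57, 2.57, 3.14, 3.14, 3.14, 3.14, 3.14].

### API

Orientations are given as a unit quaternion [w, x, y, z].
In Python, from cell import r gives the robot as it stands.
- The arm moves only by the tool arm_command, never from a script. Its argument "deltas" is a list that holds one entry, the list of rows, each a list of 5 numbers: the closure, from 0 (fully open) to 1 (shut), then the shift along the tool's x, y, z in cm, then the turn about the tool's z in rad. A call has 1 to 20 rows; each row is the pose to reach, as a shift and turn from the pose commanded when the call began, along the tool's axes at that moment; what a row does not reach only later rows make up. A row lasts 1/12 s, in which the tool goes at most 41.7 mm and 7.16 degrees, less where a joint would pass 70% of its speed; a pose out of reach is approached as far as the arm can. A call with a gripper value outside its range is refused whole. The fingers move at their own pace and stop on an object; "force" is the grip in N (left out, the last holds). Time passes only in rows, so rows that repeat a pose let the fingers close. It gives the time, the measured TCP pose, the force, the opening and the grip force at its end, in the units of the state.
- r.sense(): the state, without advancing time (a new reading comes with each control period).
- r.snapshot(name): name is "scene" or "top" or "wrist"; returns (picture, depth): 400x640x3 uint8, blue, green, red; 400x640 float32, mm along the optical axis (not along the pixel's ray), 0 where there is no reading.
- r.camera_params(name): a dict with "K" (3x3 intrinsics, pixels), "view" (4x4, takes a point from world to camera coordinates). Camera axes: x right, y up, looking along -z (the intrinsics and any distortion apply to the point x, -y, -z); pixel columns grow to the right and rows downward; lengths in mm; the calibration is good to about 2 mm. A picture is of the moment at which its call begins: read the wrist's pose just before it. camera_params takes no time and is no camera call; for the wrist camera it gives the pose at the moment of the call.
- r.finish_job(): hands the job in; it is judged then, once.
The state is a dict: "time_s": time; "q": joint angles; "dq": joint speeds; "joint_efforts": joint torques, N m; "eef_pos": TCP position; "tcp_rot": TCP orientation; "contact_force": force on the tool from outside, world axes, zero at the start; "ft_torque": the same for the moment, N m; "opening": opening from 0.0 (shut) to 1.0 (fully open); "finger_force": force on a finger pad.
Only numpy, scipy, OpenCV 4.12 (cv2) and the standard library are available. Lean on these libraries where they do the work, as an engineer would, in place of code of your own. Each camera call takes 0.05 s, during which the arm holds its last target. There are 200 camera calls.

## Working session

There is one attempt and no reset: what is moved stays moved. The work goes in short steps, Python scripts to look and compute and a tool call to move; the robot and the scene stay as the last step left them, time stands still between calls to the robot, and variables do not carry over. Pictures are saved under pics/ and viewed, at most 14 in all, crops included, and the job is handed in when it is done.

Besides the shell and the picture viewer there is one more tool, called after "Call:" as name(argument=value, ...) on one line, values as JSON. arm_command: Moves the arm, as the interface text tells. Its arguments: {"type":"object","properties":{"deltas":{"type":"array","items":{"type":"array","items":{"type":"array","items":{"type":"number"}}}},"force":{"type":"number"}},"required":["deltas"]}

```bash
ls; mkdir -p pics
python3 - <<'E'
from cell import r
import cv2,numpy as np
s=r.sense();print(s)
for n in("top","scene"):
    p,d=r.snapshot(n);c=r.camera_params(n);print(n,c)
    cv2.imwrite(f"pics/{n}0.png",p);np.save(f"pics/{n}0.npy",d)
E
```

```text
pics
{'time_s': 0.0, 'q': array([-1.29718087,  0.69001466, -0.19448322,  1.5663369 ,  0.15726774,
        0.90248532, -0.21512225]), 'dq': array([-2.14644402e-03, -2.63873799e-03,  8.08698149e-04,  1.15083593e-03,
       -3.65609452e-05,  6.51298375e-04, -8.90007083e-04]), 'joint_efforts': array([ 6.27620921e-04, -5.39622152e+01, -1.26654804e+00, -1.58541012e+01,
        9.10364528e-03,  9.38059122e-03,  3.78754044e-05]), 'eef_pos': array([148.34539005, 606.41363829, 197.96606786]), 'tcp_rot': array([-4.92979301e-05,  1.19611849e-01,  9.92820297e-01, -9.27790074e-04]), 'contact_force': array([-0.22643992, -0.77952552,  0.12835791]), 'ft_torque': array([-0.00267522,  0.00710724,  0.02723143]), 'finger_force': 0.0, 'opening': 0.9984119660458626}
top {'K': array([[519.27451421,   0.        , 323.42129702],
       [  0.        , 519.27451421, 202.17310954],
       [  0.        ,   0.        ,   1.        ]]), 'view': array([[-1.92167255e-02, -9.99804762e-01, -4.59955570e-03,
        -6.10645044e-01],
       [ 9.91165856e-01, -1.96540950e-02,  1.31163873e-01,
        -4.93704643e+02],
       [-1.31228664e-01, -2.03838243e-03,  9.91350030e-01,
        -1.41694532e+03],
       [ 0.00000000e+00,  0.00000000e+00,  0.00000000e+00,
         1.00000000e+00]])}
scene {'K': array([[412.81670092,   0.        , 316.59741704],
       [  0.        , 412.81670092, 200.45936712],
       [  0.        ,   0.        ,   1.        ]]), 'view': array([[-7.68664512e-01,  6.39624933e-01,  5.90020021e-03,
         3.73933416e+02],
       [-4.01633203e-01, -4.89797746e-01,  7.73814537e-01,
         1.54259278e+02],
       [ 4.97840976e-01,  5.92434058e-01,  6.33384756e-01,
        -1.30739064e+03],
       [ 0.00000000e+00,  0.00000000e+00,  0.00000000e+00,
         1.00000000e+00]])}
```

View pics/top0.png

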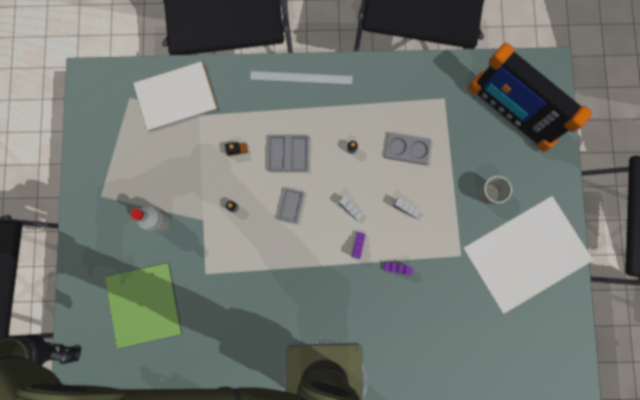

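View pics/scene0.png

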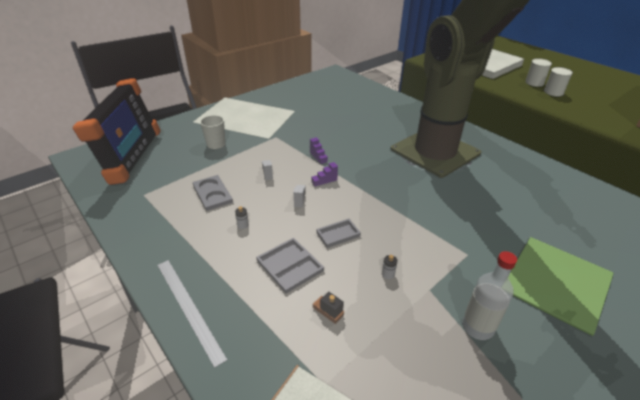

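Top view: angle probe (236,148), block tray (288,154), round probes (352,146) and (231,206), rack (407,148), wedge tray (290,205), step blocks (350,208) and (407,206). Purple decoys are at (358,245) and (397,268), bottle at (148,216), cup at (497,189). The scene view agrees.

```bash
cat > h.py <<'E'
import numpy as np,cv2
from cell import r
from scipy.spatial.transform import Rotation as R
def cam(name):
    c=r.camera_params(name); return c["K"],c["view"]
def ray(c,uv,z):
    """pixels -> world points on plane height z"""
    K,V=c; uv=np.atleast_2d(np.asarray(uv,float))
    p=cv2.undistortPoints(uv[:,None],K,None)[:,0]
    d=np.c_[p[:,0],-p[:,1],-np.ones(len(p))]@V[:3,:3]
    o=-V[:3,:3].T@V[:3,3]
    return o+d*((z-o[2])/d[:,2])[:,None]
def rot():
    q=r.sense()["tcp_rot"]; return R.from_quat(np.r_[q[1:],q[0]])
def state():
    s=r.sense();m=rot().as_matrix()
    return s["eef_pos"],m
def go(x,y,z=None,ydir=None):
    """shift in tool cm and turn; ydir: wanted world angle(deg) of finger line"""
    p,m=state(); t=np.array([x,y,p[2] if z is None else z])
    sh=m.T@(t-p)/10
    turn=0
    if ydir is not None:
        v=m.T@[np.cos(np.radians(ydir)),np.sin(np.radians(ydir)),0]
        a=np.arctan2(v[1],v[0])-np.pi/2
        turn=(a+np.pi/2)%np.pi-np.pi/2
    print("shift cm",sh.round(2),"turn",round(turn,3)); return sh,turn
E
python3 - <<'E'
from h import *
c=cam("top")
for n,u,z in [("ang",(234,148),40),("btray",(288,154),14),("rp1",(352,146),48),("rack",(407,148),14),("rp2",(231,206),48),("wtray",(290,205),14),("sb1",(350,208),30),("sb2",(407,206),30),("bottle",(153,220),0),("cup",(497,190),40),("pur",(358,245),30)]:
    print(n,ray(c,u,z)[0].round())
print(rot().as_matrix().round(3)); K,V=cam("wrist"); print(K.round(1), (-V[:3,:3].T@V[:3,3]).round(), V[:3,:3].round(2))
E
```

```text
ang [652. 239.  40.]
btray [637.  89.  14.]
rp1 [649. -93.  48.]
rack [ 648. -253.   14.]
rp2 [486. 245.  48.]
wtray [490.  84.  14.]
sb1 [476. -84.  30.]
sb2 [ 479. -243.   30.]
bottle [456. 476.   0.]
cup [ 517. -494.   40.]
pur [ 373. -104.   30.]
[[-0.971  0.237 -0.   ]
 [ 0.237  0.971 -0.002]
 [-0.    -0.002 -1.   ]]
[[276.6   0.  312.9]
 [  0.  276.6 201.5]
 [  0.    0.    1. ]] [ 78. 623. 373.] [[ 0.24  0.97 -0.  ]
 [-0.93  0.23 -0.29]
 [-0.28  0.07  0.96]]
```

```bash
python3 -c "
from h import *
go(570,170,230,90)"
```

```text
shift cm [-51.33 -32.39  -3.13] turn -0.24
```

Call:
arm_command(deltas=[[[0,-2,-1,-5,0],[0,-6,-4,-8,-0.05],[0,-51.3,-32.4,-8,-0.24],[0,-51.3,-32.4,-8,-0.24],[0,-51.3,-32.4,-8,-0.24],[0,-51.3,-32.4,-8,-0.24],[0,-51.3,-32.4,-8,-0.24],[0,-51.3,-32.4,-8,-0.24],[0,-51.3,-32.4,-8,-0.24],[0,-51.3,-32.4,-8,-0.24],[0,-51.3,-32.4,-8,-0.24],[0,-51.3,-32.4,-8,-0.24],[0,-51.3,-32.4,-8,-0.24],[0,-51.3,-32.4,-8,-0.24],[0,-51.3,-32.4,-4,-0.24],[0,-51.3,-32.4,-3.1,-0.24],[0,-51.3,-32.4,-3.1,-0.24],[0,-51.3,-32.4,-3.1,-0.24],[0,-51.3,-32.4,-3.1,-0.24],[0,-51.3,-32.4,-3.1,-0.24]]])

```text
time_s: 1.77
eef_pos: [569.3, 172.8, 230.7]
tcp_rot: [0.0, -0.002, 1.0, 0.001]
contact_force: [0.2, 0.2, 0.7]
opening: 1.001
finger_force: 0.0
```

```bash
cat >> h.py <<'E'
def look(name):
    c=cam("wrist");p,d=r.snapshot("wrist")
    cv2.imwrite(f"pics/{name}.png",p);np.savez(f"pics/{name}.npz",K=c[0],V=c[1],d=d);s=r.sense();print(s["time_s"],s["eef_pos"].round(1))
def load(name):
    f=np.load(f"pics/{name}.npz");return cv2.imread(f"pics/{name}.png"),(f["K"],f["V"]),f["d"]
E
python3 -c "
from h import *
look('w1')"
```

```text
1.8167 [569.4 172.8 230.9]
```

View pics/w1.png

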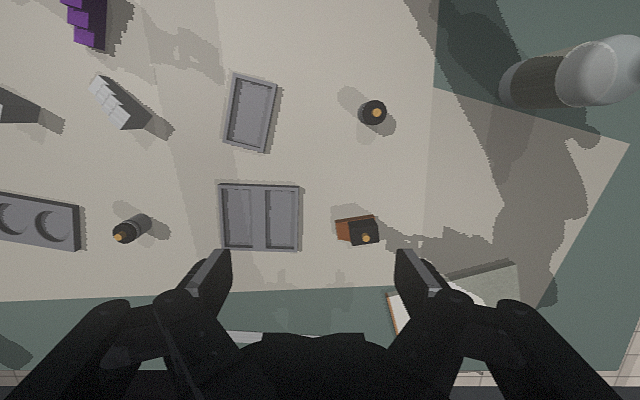

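Wrist view: wedge tray (250,112), block tray (260,217), round probes (372,112) and (130,230), angle probe (358,230), one step block (120,102) and the rack (40,220), partly cut off. I'll take a second view on the right side.

Call:
arm_command(deltas=[[[0,0,-17,0,0],[0,0,-34,0,0],[0,0,-34,0,0],[0,0,-34,0,0],[0,0,-34,0,0],[0,0,-34,0,0],[0,0,-34,0,0],[0,0,-34,0,0],[0,0,-34,0,0],[0,0,-34,0,0],[0,0,-34,0,0],[0,0,-34,0,0],[0,0,-34,0,0],[0,0,-34,0,0]]])

```text
time_s: 2.98
eef_pos: [570.3, -167.2, 230.1]
tcp_rot: [0.0, -0.002, 1.0, 0.0]
contact_force: [0.4, 0.3, -0.2]
opening: 0.998
finger_force: 0.0
```

Run:
```python
from h import *
look('w2')
for n in('w1','w2'):
    img,(K,V),d=load(n)
    v,u=np.mgrid[:400,:640]; 
    pc=np.stack([(u-K[0,2])/K[0,0]*d,-(v-K[1,2])/K[1,1]*d,-d],-1)
    W=(pc-V[:3,3])@V[:3,:3]; W[d==0]=-999
    np.save(f'pics/{n}_W.npy',W.astype(np.float32))
    z=W[...,2]; fl=(abs(z)<30)&(abs(W[...,0]-570)<150); print(n,'table z pct',np.percentile(z[fl],[5,25,50,75,95]).round(1))
    for lab,lo,hi in(('obj',24,70),('tray',8,20)):
        m=((z>lo)&(z<hi)&(v<290)).astype(np.uint8)
        if lab=='tray': m=cv2.morphologyEx(m,cv2.MORPH_OPEN,np.ones((2,2)))
        k,L,st,ce=cv2.connectedComponentsWithStats(m)
        for i in range(1,k):
            if st[i,4]>60:
                P=W[L==i]; rc=cv2.minAreaRect(P[:,:2].astype(np.float32))
                print(lab,ce[i].round(),st[i,4],'rect',np.round(rc[0],1),np.round(rc[1],1),round(rc[2],1),'ztop',np.percentile(P[:,2],[50,98]).round(1))
```

```text
3.0333 [ 570.2 -167.7  230. ]
w1 table z pct [-1.1 -0.1  0.6  1.4 12.9]
obj [79. 12.] 704 rect [ 375.9 -104.6] [25.8 32.2] 75.3 ztop [30.7 41.5]
obj [527.  83.] 1405 rect [455.4 434.7] [62.5 29.6] 10.3 ztop [49.8 69.2]
obj [117. 109.] 1137 rect [482.8 -80.2] [55.5 25.2] 46.2 ztop [40.1 51.4]
obj [ 10. 111.] 521 rect [ 482.2 -214.9] [36.7 19.3] 21.9 ztop [36.7 50.5]
obj [373. 112.] 529 rect [488.5 247.3] [28.4 29.9] 1.8 ztop [47.8 58.4]
obj [127. 231.] 563 rect [651.3 -93.5] [29.1 29.6] 57.6 ztop [47.4 58.8]
obj [362. 232.] 714 rect [654.7 241.6] [28.  46.6] 8.8 ztop [43.4 54. ]
tray [98. 24.] 350 rect [-304.5 -533.4] [1671.5   49.8] 32.1 ztop [12.4 18.8]
tray [508.  87.] 263 rect [458.9 434.1] [59.5 24.1] 20.5 ztop [16.3 24.1]
tray [248. 112.] 962 rect [-247.4 -420.5] [1893.8  110.1] 34.3 ztop [13.6 15.6]
tray [129. 103.] 264 rect [-250.4 -524.2] [1772.6   30.6] 31.4 ztop [13.2 20.4]
tray [ 23. 107.] 280 rect [-252.7 -599. ] [1693.1   35.7] 27.0 ztop [13.6 21.6]
tray [258. 218.] 1931 rect [-163.6 -400.5] [2049.7  151.5] 31.4 ztop [13.8 15.6]
tray [ 40. 224.] 2178 rect [-126.5 -646.2]
[... 833 characters left out ...]
.5]
obj [364. 231.] 443 rect [651.2 -95.4] [28.6 29.3] 76.9 ztop [47.6 58.4]
obj [596. 233.] 963 rect [654.3 241.2] [28.8 49.2] 9.9 ztop [42.2 53.8]
tray [358.  46.] 66 rect [-289.6 -556.9] [1671.6   21.4] 32.7 ztop [11.9 21.1]
tray [501. 112.] 1195 rect [-247.1 -414.7] [1900.9  116.2] 34.4 ztop [13.2 15.2]
tray [614. 114.] 204 rect [495.1 243.8] [36.8 18.2] 37.4 ztop [16.1 22. ]
tray [105. 129.] 213 rect [ 515.8 -460.4] [21.8 56.7] 81.3 ztop [12.4 19.5]
tray [485. 219.] 2214 rect [-162.3 -395. ] [2057.4  162.9] 31.3 ztop [13.3 15.3]
tray [256. 222.] 2308 rect [-124.9 -645.4] [1880.   149.4] 26.6 ztop [13.9 15.6]
tray [571. 227.] 348 rect [-154.  -388.3] [2083.9   74.7] 37.9 ztop [15.7 23.1]
```

View pics/w2.png

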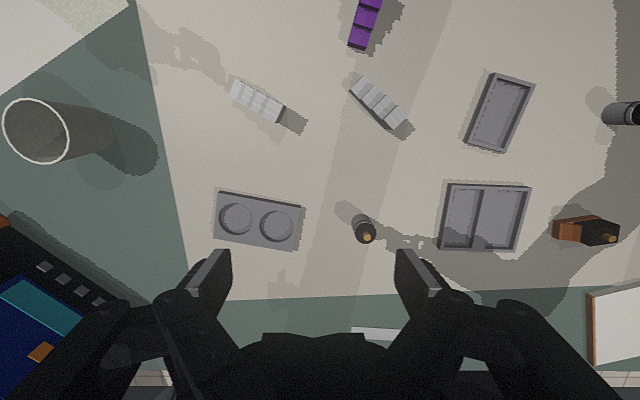

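Run:
```python
from h import *
for n in('w1','w2'):
    W=np.load(f'pics/{n}_W.npy'); X,Y,z=W[...,0],W[...,1],W[...,2]
    def rect(c,rad,lo,hi):
        m=(np.hypot(X-c[0],Y-c[1])<rad)&(z>lo)&(z<hi); P=W[m]
        if len(P)<50: return None
        rc=cv2.minAreaRect(P[:,:2].astype(np.float32)); b=cv2.boxPoints(rc)
        e=b[1]-b[0];f=b[2]-b[1]; L=e if np.hypot(*e)>np.hypot(*f) else f
        return np.round(rc[0],1),np.sort(np.round(rc[1],1)),'long axis deg',round(np.degrees(np.arctan2(L[1],L[0]))%180,1)
    for nm,c,rad in(('btray',(637,89),84),('wtray',(490,84),62),('rack',(648,-253),80)):
        print(n,nm,rect(c,rad,11,18))
    for nm,c in(('sbA',(482,-80)),('sbB',(479,-238))):
        m=(np.hypot(X-c[0],Y-c[1])<50)&(z>24)&(z<54);P=W[m]
        if len(P)>300:
            g=np.linalg.lstsq(np.c_[P[:,:2]-P[:,:2].mean(0),np.ones(len(P))],P[:,2],rcond=None)[0]
            print(n,nm,rect(c,50,24,54),'top',rect(c,50,47,54),'uphill',np.degrees(np.arctan2(g[1],g[0])).round(1))
    m=(np.hypot(X-655,Y-240)<45)&(z>4)&(z<60); print(n,'ang foot',rect((655,240),48,5,60),'house',rect((655,242),48,40,47),'stub',rect((655,242),48,48,60))
```

```text
w1 btray (array([642.4,  89.4]), array([105.1, 118.2]), 'long axis deg', np.float32(88.3))
w1 wtray (array([490.1,  83.8]), array([58.7, 91.9]), 'long axis deg', np.float32(166.0))
w1 rack (array([ 650.3, -247.7]), array([ 75.4, 112.7]), 'long axis deg', np.float32(79.2))
w1 sbA (array([482.8, -80.2]), array([25.2, 55.5]), 'long axis deg', np.float32(46.2)) top (array([495.6, -67.3]), array([18.9, 24.5]), 'long axis deg', np.float32(137.4)) uphill 9.0
w1 sbB (array([ 482.2, -214.9]), array([19.3, 36.7]), 'long axis deg', np.float32(21.9)) top (array([ 491.4, -210.7]), array([ 4.8, 24.2]), 'long axis deg', np.float32(159.5)) uphill 72.8
w1 ang foot (array([655.6, 237. ]), array([28.4, 60.1]), 'long axis deg', np.float32(99.7)) house (array([654.2, 244.8]), array([28. , 40.2]), 'long axis deg', np.float32(98.8)) stub None
w2 btray (array([642.3,  89.5]), array([105. , 119.4]), 'long axis deg', np.float32(88.3))
w2 wtray (array([490. ,  83.6]), array([60.2, 92.2]), 'long axis deg', np.float32(166.2))
w2 rack (array([ 648.7, -255. ]), array([ 75.1, 124.2]), 'long axis deg', np.float32(78.9))
w2 sbA (array([482.9, -80.5]), array([24.5, 54.1]), 'long axis deg', np.float32(45.9)) top (array([495.4, -67.6]), array([18.2, 24.2]), 'long axis deg', np.float32(135.6)) uphill 65.2
w2 sbB (array([ 479.5, -235. ]), array([24.1, 54.5]), 'long axis deg', np.float32(62.3)) top (array([ 487.8, -218.9]), array([18.1, 23.8]), 'long axis deg', np.float32(151.7)) uphill 61.3
w2 ang foot (array([655.3, 236.1]), array([29. , 61.1]), 'long axis deg', np.float32(100.5)) house (array([654. , 244.7]), array([27.8, 42.2]), 'long axis deg', np.float32(99.3)) stub (array([654. , 244.8]), array([ 8.5, 11.4]), 'long axis deg', np.float32(88.6))
```

Everything measured matches the given sizes. I'll start with probe 1: turn so the fingers lie across the rack's row of wells, then descend.

```bash
python3 -c "
from h import *
print(r.sense()['q'].round(2)); go(651.2,-94.5,90,169)"
```

```text
[ 0.37  0.62 -0.29  1.62  0.21  0.93  1.59]
shift cm [-8.12  7.29 14.01] turn -1.376
```

Call:
arm_command(deltas=[[[0,-8.1,7.3,6,-0.12],[0,-8.1,7.3,10,-0.24],[0,-8.1,7.3,13,-0.36],[0,-8.1,7.3,13,-0.48],[0,-8.1,7.3,13,-0.6],[0,-8.1,7.3,13,-0.72],[0,-8.1,7.3,13,-0.84],[0,-8.1,7.3,13,-0.96],[0,-8.1,7.3,13,-1.08],[0,-8.1,7.3,13,-1.2],[0,-8.1,7.3,13,-1.32],[0,-8.1,7.3,13,-1.38],[0,-8.1,7.3,13,-1.38],[0,-8.1,7.3,13,-1.38],[0,-8.1,7.3,13,-1.38]]])

```text
time_s: 4.28
eef_pos: [650.9, -96.0, 99.8]
tcp_rot: [0.0, -0.636, 0.772, 0.0]
contact_force: [-0.1, -0.4, -0.1]
opening: 1.001
finger_force: 0.0
```

```bash
python3 -c "
from h import *
print(r.sense()['q'].round(2)); go(651.2,-94.5,13,169)"
```

```text
[ 0.38  0.91 -0.6   1.53  0.6   0.89  2.53]
shift cm [-0.15  0.    8.68] turn 0.0
```

Call:
arm_command(deltas=[[[0,-0.1,0,3,0],[0,-0.1,0,6,0],[0,-0.1,0,7.7,0],[0,-0.1,0,8.7,0],[0,-0.1,0,8.7,0],[0.4,-0.1,0,8.7,0],[0.9,-0.1,0,8.7,0],[0.9,-0.1,0,8.7,0],[0.9,-0.1,0,8.7,0],[0.9,-0.1,0,8.7,0],[0.9,-0.1,0,8.7,0],[0.9,-0.1,0,8.7,0]]], force=40)

```text
time_s: 5.28
eef_pos: [654.0, -95.2, 15.7]
tcp_rot: [0.002, -0.636, 0.771, -0.002]
contact_force: [-1.0, 0.4, 11.5]
opening: 0.203
finger_force: 57.6
```

```bash
python3 -c "
from h import *
go(642.8,-285.4,80,135)"
```

```text
shift cm [18.88 -2.55 -6.44] turn 0.594
```

```bash
python3 -c "
from h import *
look('g1');s=r.sense();print(s['opening'],s['finger_force'],s['contact_force'])"
```

```text
5.3333 [654.1 -95.1  15.7]
0.20459022689911377 57.61425733566284 [-0.10185825  0.20019907 11.73132343]
```

View pics/g1.png

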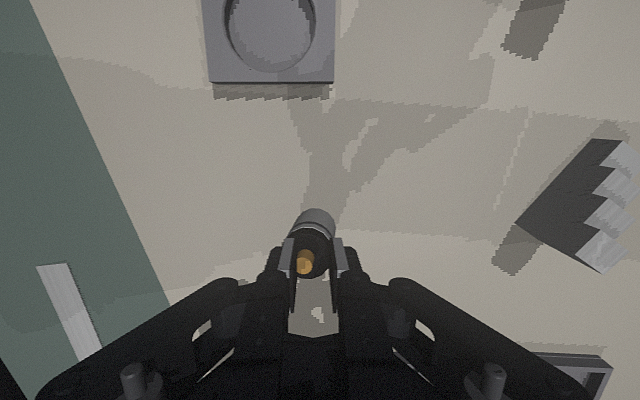

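Run:
```python
from h import *
img,(K,V),d=load('g1')
v,u=np.mgrid[:400,:640]
pc=np.stack([(u-K[0,2])/K[0,0]*d,-(v-K[1,2])/K[1,1]*d,-d],-1);W=(pc-V[:3,3])@V[:3,:3]
for px in[(315,215),(315,225),(318,232),(318,240),(320,250),(322,262),(304,260),(305,268),(318,272),(288,260),(284,280),(340,260),(345,280),(291,300),(347,300),(300,242)]:
    print(px,W[px[1],px[0]].round(1),img[px[1],px[0]])
```

```text
(315, 215) [ 650.6 -107.3   17.2] [94 95 99]
(315, 225) [ 650.6 -107.4   35.4] [103 104 102]
(318, 232) [ 649.2 -105.9   43.3] [32 34 37]
(318, 240) [ 649.6 -104.2   50.4] [46 49 48]
(320, 250) [649.7 -97.5  49.4] [47 45 46]
(322, 262) [649.9 -90.5  50.6] [41 43 44]
(304, 260) [658.1 -99.   60.7] [ 67 109 134]
(305, 268) [658.8 -93.4  59.1] [ 77 127 159]
(318, 272) [653.2 -84.8  50.9] [40 40 44]
(288, 260) [ 662.8 -109.4   77.8] [91 90 88]
(284, 280) [ 662.8 -109.7   94.6] [34 32 36]
(340, 260) [ 639.6 -104.4   76.7] [93 94 93]
(345, 280) [ 639.1 -105.3   94.7] [25 25 29]
(291, 300) [664.4 -93.1  84.6] [39 38 39]
(347, 300) [ 639.6 -110.2  113.8] [32 33 37]
(300, 242) [ 659.9 -103.8   48. ] [41 42 45]
```

```bash
python3 -c "
import cv2
i=cv2.imread('pics/g1.png')[190:340,220:420];cv2.imwrite('pics/g1c.png',cv2.resize(i,None,fx=4,fy=4,interpolation=2))"
```

```text
(no output)
```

View pics/g1c.png

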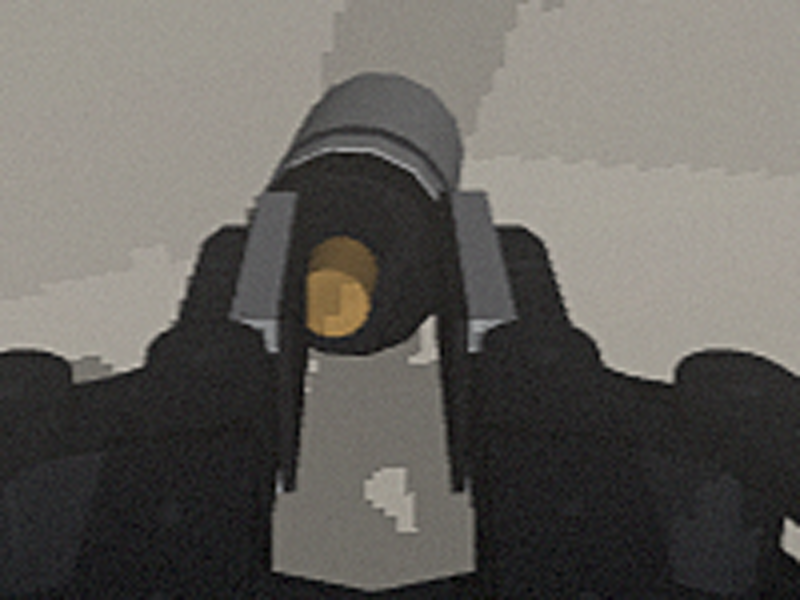

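Probe 1 is gripped but leaning about 8° toward +x: the stub is at x 658 and the body at 650. The closing pads dragged it down. I'll release and regrip softly.

Call:
arm_command(deltas=[[[0.7,0,0,0,0],[0.6,0,0,0,0],[0.5,0,0,0,0],[0.4,0,0,0,0],[0.4,0,0,0,0],[0.4,0,0,0,0]]], force=20)

```text
time_s: 5.83
eef_pos: [650.6, -95.5, 12.3]
tcp_rot: [-0.0, -0.637, 0.771, 0.0]
contact_force: [-0.2, 0.5, 0.2]
opening: 0.601
finger_force: 0.0
```

```bash
cat >> h.py <<'E'
def cloud(n):
    img,(K,V),d=load(n); v,u=np.mgrid[:400,:640]
    pc=np.stack([(u-K[0,2])/K[0,0]*d,-(v-K[1,2])/K[1,1]*d,-d],-1);W=(pc-V[:3,3])@V[:3,:3]; W[d==0]=-999
    return img,W
def stub():
    """brass pixels near the tcp: stub top position"""
    look('st');img,W=cloud('st');p=r.sense()["eef_pos"]
    b,g,rr=[img[...,i].astype(int) for i in range(3)]
    m=(rr-b>35)&(rr<230)&(np.hypot(W[...,0]-p[0],W[...,1]-p[1])<40)&(W[...,2]>40)&(W[...,2]<200)
    P=W[m]; P=P[P[:,2]>np.percentile(P[:,2],95)-4]; print('stub',m.sum(),P.mean(0).round(1),P.std(0).round(1)); return W
E
python3 - <<'E'
from h import *
W=stub()
m=(np.hypot(W[...,0]-651,W[...,1]+95)<20)
for lo,hi in((10,25),(25,40),(46,53)):
    P=W[m&(W[...,2]>lo)&(W[...,2]<hi)];print(lo,len(P),P.min(0).round(1),P.max(0).round(1))
E
```

```text
5.8833 [650.7 -95.5  12.4]
stub 373 [652.  -93.7  57.8] [2.4 2.8 0.8]
10 307 [ 638.6 -108.4   10. ] [666.9 -96.3  25. ]
25 408 [ 637.8 -108.7   25.1] [666.6 -90.7  39.9]
46 1582 [ 638. -108.   46.] [667.1 -78.8  52.9]
```

Call:
arm_command(deltas=[[[0.4,-0.2,-0.15,0,0],[0.4,-0.2,-0.15,0,0],[0.5,-0.2,-0.15,0,0],[0.55,-0.2,-0.15,0,0],[0.58,-0.2,-0.15,0,0],[0.6,-0.2,-0.15,0,0],[0.62,-0.2,-0.15,0,0],[0.64,-0.2,-0.15,0,0],[0.66,-0.2,-0.15,0,0],[0.68,-0.2,-0.15,0,0],[0.7,-0.2,-0.15,0,0],[0.72,-0.2,-0.15,0,0],[0.72,-0.2,-0.15,0,0]]], force=20)

```text
time_s: 6.97
eef_pos: [652.8, -93.7, 12.9]
tcp_rot: [-0.0, -0.637, 0.771, 0.0]
contact_force: [-1.1, 0.1, 2.5]
opening: 0.325
finger_force: 19.7
```

Run:
```python
from h import *
stub();go(642.8,-285.4,80,135)
```

```text
7.0167 [652.9 -93.7  12.9]
stub 375 [653.1 -93.5  57.7] [2.5 2.7 0.8]
shift cm [19.01 -2.64 -6.7 ] turn 0.595
```

Call:
arm_command(deltas=[[[0.73,0,0,-0.5,0],[0.74,0,0,-1.5,0],[0.75,0,0,-3,0],[0.75,0,0,-5,0],[0.75,2,-0.3,-6.5,0.06],[0.75,4.5,-0.6,-6.5,0.12],[0.75,7,-1,-6.5,0.2],[0.75,9.5,-1.3,-6.5,0.28],[0.75,12,-1.7,-6.5,0.36],[0.75,14.5,-2,-6.5,0.44],[0.75,17,-2.4,-6.5,0.52],[0.75,18.5,-2.6,-6.5,0.57],[0.75,19,-2.6,-6.5,0.6],[0.75,19,-2.6,-6.5,0.6],[0.75,19,-2.6,-6.5,0.6],[0.75,19,-2.6,-6.5,0.6]]], force=25)

```text
time_s: 8.35
eef_pos: [643.1, -281.9, 78.0]
tcp_rot: [0.001, -0.382, 0.924, 0.001]
contact_force: [1.0, 1.0, -1.2]
opening: 0.321
finger_force: 24.8
```

Run:
```python
from h import *
stub();go(642.8,-285.4,17)
```

```text
8.4 [ 643.1 -282.1   78. ]
stub 385 [ 644.1 -282.2  122.5] [2.6 2.7 0.8]
shift cm [ 0.27 -0.22  6.09] turn 0
```

Call:
arm_command(deltas=[[[0.75,0.2,-0.2,1.5,0],[0.75,0.2,-0.2,3.5,0],[0.75,0.2,-0.2,4.8,0],[0.75,0.2,-0.2,5.4,0],[0.75,0.2,-0.2,5.7,0],[0.75,0.2,-0.2,5.9,0],[0.75,0.2,-0.2,6.0,0],[0.75,0.2,-0.2,6.0,0],[0.75,0.2,-0.2,6.0,0]]])

```text
time_s: 9.15
eef_pos: [643.0, -288.2, 18.5]
tcp_rot: [0.001, -0.38, 0.925, -0.0]
contact_force: [0.3, -0.4, -1.1]
opening: 0.317
finger_force: 24.8
```

Run:
```python
from h import *
stub()
```

```text
9.2 [ 643.  -288.2   18.5]
stub 386 [ 643.9 -288.4   63. ] [2.6 2.7 0.9]
```

Call:
arm_command(deltas=[[[0.75,-0.1,0.2,0,0],[0.75,-0.1,0.2,0,0],[0.75,-0.1,0.2,0.1,0],[0.75,-0.1,0.2,0.1,0],[0.75,-0.1,0.2,0.15,0],[0.75,-0.1,0.2,0.15,0],[0.72,-0.1,0.2,0.15,0],[0.69,-0.1,0.2,0.15,0],[0.66,-0.1,0.2,0.15,0],[0.63,-0.1,0.2,0.15,0],[0.6,-0.1,0.2,0.15,0],[0.5,-0.1,0.2,0.15,0],[0.4,-0.1,0.2,0.15,0],[0.3,-0.1,0.2,0.15,0],[0.3,-0.1,0.2,0.15,0]]])

```text
time_s: 10.45
eef_pos: [641.6, -286.0, 16.1]
tcp_rot: [-0.0, -0.38, 0.925, 0.0]
contact_force: [0.2, -0.4, -0.1]
opening: 0.703
finger_force: 0.0
```

Run:
```python
from h import *
stub()
```

```text
10.5 [ 641.7 -285.9   16.1]
stub 394 [ 643.1 -285.9   61.7] [2.6 2.7 0.8]
```

Call:
arm_command(deltas=[[[0.3,0,0,-1,0],[0.3,0,0,-4,0],[0.2,0,0,-8,0],[0,0,0,-10,0],[0,0,0,-10,0]]])

```text
time_s: 10.92
eef_pos: [646.2, -286.8, 123.4]
tcp_rot: [0.005, -0.38, 0.925, -0.003]
contact_force: [0.6, -0.1, 0.6]
opening: 1.001
finger_force: 0.0
```

Run:
```python
from h import *
go(488.5,247.3,90,135);print(r.sense()['eef_pos'])
```

```text
shift cm [-26.31  49.1    3.  ] turn -0.006
[ 646.17111648 -286.75194369  123.3825893 ]
```

Call:
arm_command(deltas=[[[0,-1,2,0,0],[0,-26.4,49,0,0],[0,-26.4,49,0,0],[0,-26.4,49,0,0],[0,-26.4,49,0,0],[0,-26.4,49,0,0],[0,-26.4,49,0,0],[0,-26.4,49,0,0],[0,-26.4,49,0,0],[0,-26.4,49,0,0],[0,-26.4,49,0,0],[0,-26.4,49,0,0],[0,-26.4,49,0,0],[0,-26.4,49,0,0],[0,-26.4,49,0,0],[0,-26.4,49,0,0],[0,-26.4,49,2.6,0],[0,-26.4,49,2.6,0],[0,-26.4,49,2.6,0],[0,-26.4,49,2.6,0]]])

```text
time_s: 12.58
eef_pos: [485.1, 246.8, 90.7]
tcp_rot: [-0.0, -0.379, 0.925, -0.0]
contact_force: [-0.5, 0.7, -0.4]
opening: 0.996
finger_force: 0.0
```

Run:
```python
from h import *
W=stub()
m=(np.hypot(W[...,0]-488,W[...,1]-247)<25)
P=W[m&(W[...,2]>46)&(W[...,2]<52)];print((P.min(0)/2+P.max(0)/2).round(1),(P.max(0)-P.min(0)).round(1))
c=(P.min(0)/2+P.max(0)/2);go(c[0],c[1],13,135)
```

```text
12.6333 [485.4 247.3  91. ]
stub 156 [488.6 247.7  57.9] [2.6 2.6 0.7]
[488.7 248.   48.9] [28.8 29.3  5.9]
shift cm [-0.28 -0.18  7.8 ] turn -0.007
```

Call:
arm_command(deltas=[[[0,-0.3,-0.2,2,0],[0,-0.3,-0.2,5,0],[0,-0.3,-0.2,7,0],[0,-0.3,-0.2,7.8,0],[0.4,-0.3,-0.2,7.8,0],[0.4,-0.3,-0.2,7.8,0],[0.4,-0.3,-0.2,7.8,0],[0.4,-0.3,-0.2,7.8,0]]], force=20)

```text
time_s: 13.3
eef_pos: [489.3, 249.3, 13.7]
tcp_rot: [0.001, -0.38, 0.925, 0.0]
contact_force: [-0.5, 0.3, -0.3]
opening: 0.603
finger_force: 0.0
```

Run:
```python
from h import *
stub();go(488.7,248,13)
```

```text
13.35 [489.1 249.2  13.6]
stub 376 [488.4 247.8  57.6] [2.6 2.6 0.9]
shift cm [ 0.11 -0.06  0.06] turn 0
```

Call:
arm_command(deltas=[[[0.5,0.1,-0.05,0,0],[0.55,0.1,-0.05,0,0],[0.58,0.1,-0.05,0,0],[0.6,0.1,-0.05,0,0],[0.62,0.1,-0.05,0,0],[0.64,0.1,-0.05,0,0],[0.66,0.1,-0.05,0,0],[0.68,0.1,-0.05,0,0],[0.7,0.1,-0.05,0,0],[0.72,0.1,-0.05,0,0],[0.72,0.1,-0.05,0,0],[0.73,0.1,-0.05,-0.5,0],[0.74,0.1,-0.05,-1.5,0],[0.75,0.1,-0.05,-3.5,0],[0.75,0.1,-0.05,-6,0],[0.75,0.1,-0.05,-7.5,0],[0.75,0.1,-0.05,-7.5,0]]], force=22)

```text
time_s: 14.77
eef_pos: [490.0, 248.7, 90.8]
tcp_rot: [0.003, -0.38, 0.925, 0.001]
contact_force: [-0.3, 0.3, -1.4]
opening: 0.317
finger_force: 21.9
```

Run:
```python
from h import *
stub();go(654.6,-224.6,None,135)
```

```text
14.8167 [489.2 248.1  89.1]
stub 389 [490.6 248.1 135.9] [2.6 2.6 0.9]
shift cm [ 2.146e+01 -4.525e+01 -4.000e-02] turn -0.006
```

Call:
arm_command(deltas=[[[0.75,0.4,-0.9,0,0],[0.75,1.3,-2.7,0,0],[0.75,2.6,-5.4,0,0],[0.75,4.1,-8.6,0,0],[0.75,5.6,-11.8,0,0],[0.75,7.1,-15,0,0],[0.75,8.6,-18.2,0,0],[0.75,10.1,-21.4,0,0],[0.75,11.6,-24.6,0,0],[0.75,13.1,-27.8,0,0],[0.75,14.7,-31,0,0],[0.75,16.2,-34.2,0,0],[0.75,17.7,-37.4,0,0],[0.75,19.2,-40.6,0,0],[0.75,20.4,-43,0,0],[0.75,21.2,-44.6,0,0],[0.75,21.5,-45.2,0,0],[0.75,21.5,-45.2,0,0],[0.75,21.5,-45.2,0,0],[0.75,21.5,-45.2,0,0]]])

```text
time_s: 16.48
eef_pos: [652.4, -221.9, 86.8]
tcp_rot: [-0.0, -0.382, 0.924, 0.001]
contact_force: [0.1, 0.2, -0.7]
opening: 0.322
finger_force: 21.9
```

Run:
```python
from h import *
stub();go(654.6,-224.6,18)
```

```text
16.5333 [ 652.6 -222.    87. ]
stub 382 [ 653.4 -222.5  131.9] [2.6 2.6 0.9]
shift cm [ 0.05 -0.34  6.9 ] turn 0
```

Call:
arm_command(deltas=[[[0.75,0,-0.1,1.5,0],[0.75,0,-0.2,3.5,0],[0.75,0,-0.2,5.2,0],[0.75,0,-0.2,6.1,0],[0.75,0,-0.2,6.5,0],[0.75,0,-0.2,6.7,0],[0.75,0,-0.2,6.8,0],[0.75,0,-0.2,6.8,0],[0.75,0,-0.2,6.8,0]]])

```text
time_s: 17.28
eef_pos: [655.1, -226.3, 20.2]
tcp_rot: [0.001, -0.38, 0.925, -0.0]
contact_force: [-0.5, -0.8, -0.9]
opening: 0.327
finger_force: 21.9
```

Run:
```python
from h import *
stub();go(654.6,-224.6,18)
```

```text
17.3333 [ 655.1 -226.4   20.2]
stub 384 [ 656.  -226.8   65.3] [2.6 2.6 0.9]
shift cm [-0.09  0.16  0.22] turn 0
```

Call:
arm_command(deltas=[[[0.75,-0.1,0.2,0.1,0],[0.75,-0.1,0.2,0.2,0],[0.75,-0.1,0.2,0.3,0],[0.75,-0.1,0.2,0.35,0],[0.75,-0.1,0.2,0.35,0],[0.75,-0.1,0.2,0.35,0]]])

```text
time_s: 17.83
eef_pos: [654.0, -223.7, 16.5]
tcp_rot: [0.0, -0.38, 0.925, 0.0]
contact_force: [-2.2, 1.7, 5.4]
opening: 0.323
finger_force: 22.7
```

Run:
```python
from h import *
stub()
```

```text
17.8833 [ 654.  -223.7   16.5]
stub 386 [ 655.  -224.1   61.8] [2.6 2.6 0.8]
```

Call:
arm_command(deltas=[[[0.72,0,0,0,0],[0.69,0,0,0,0],[0.66,0,0,0,0],[0.63,0,0,0,0],[0.6,0,0,0,0],[0.5,0,0,0,0],[0.4,0,0,0,0],[0.4,0,0,-1,0],[0.4,0,0,-4,0],[0.2,0,0,-8,0],[0,0,0,-9,0],[0,0,0,-9,0],[0,0,0,-9,0],[0,0,0,-9,0]]])

```text
time_s: 19.05
eef_pos: [652.8, -224.2, 105.0]
tcp_rot: [-0.001, -0.38, 0.925, 0.0]
contact_force: [0.1, 0.9, -1.2]
opening: 0.999
finger_force: 0.0
```

Run:
```python
from h import *
stub();go(481.5,-81.9,90,136)
```

```text
19.1 [ 652.6 -224.1  104.5]
stub 138 [ 654.6 -223.9   61.7] [2.6 2.6 0.8]
shift cm [ 2.15 22.14  1.5 ] turn -0.022
```

Call:
arm_command(deltas=[[[0,0.4,4,0,-0.02],[0,2.2,22.1,0,-0.02],[0,2.2,22.1,0,-0.02],[0,2.2,22.1,0,-0.02],[0,2.2,22.1,0,-0.02],[0,2.2,22.1,0,-0.02],[0,2.2,22.1,1.5,-0.02],[0,2.2,22.1,1.5,-0.02],[0,2.2,22.1,1.5,-0.02],[0,2.2,22.1,1.5,-0.02]]])

```text
time_s: 19.93
eef_pos: [483.0, -83.0, 90.5]
tcp_rot: [-0.0, -0.389, 0.921, 0.0]
contact_force: [0.3, -0.5, -0.0]
opening: 1.001
finger_force: 0.0
```

```bash
cat >> h.py <<'E'
def block(c,lift=0,rad=45,lo=24):
    """origin, heading of step block from points above lo, near c"""
    look('bk');img,W=cloud('bk');z=W[...,2]-lift
    near=np.hypot(W[...,0]-c[0],W[...,1]-c[1])<rad
    bright=img.max(-1)>75
    P=W[near&(z>lo)&(z<54)&bright]; T=W[near&(z>47)&(z<54)&bright]
    for Q in(P,T):
        rc=cv2.minAreaRect(Q[:,:2].astype(np.float32));print(len(Q),np.round(rc[0],1),np.round(rc[1],1),round(rc[2],1))
    return W,img
E
python3 - <<'E'
from h import *
block((481,-82));go(481.5,-81.9,13,136)
E
```

```text
19.9833 [483.3 -83.   90.7]
1883 [483. -80.] [54.6 24. ] 45.2
592 [495.8 -67.1] [18.8 23.6] 46.6
shift cm [0.04 0.21 7.77] turn -0.004
```

Call:
arm_command(deltas=[[[0,0,0.2,3,0],[0,0,0.2,6,0],[0,0,0.2,7.3,0],[0.4,0,0.2,7.8,0],[0.5,0,0.2,7.8,0],[0.55,0,0.2,7.8,0],[0.6,0,0.2,7.8,0],[0.64,0,0.2,7.8,0],[0.67,0,0.2,7.8,0],[0.69,0,0.2,7.8,0],[0.71,0,0.2,7.8,0],[0.73,0,0.2,7.8,0],[0.75,0,0.2,7.8,0],[0.77,0,0.2,7.8,0],[0.79,0,0.2,7.8,0],[0.8,0,0.2,7.8,0],[0.8,0,0.2,7.8,0]]], force=40)

```text
time_s: 21.4
eef_pos: [481.2, -81.1, 12.7]
tcp_rot: [-0.0, -0.39, 0.921, 0.0]
contact_force: [0.3, 0.7, -0.6]
opening: 0.2
finger_force: 0.0
```

Run:
```python
from h import *
W,img=block((481,-82));go(500,0,90,88.3)
```

```text
21.45 [481.2 -81.1  12.7]
3458 [485.6 -82.2] [54.7 36.3] 45.9
1052 [490.2 -77.5] [41.5 36.3] 45.8
shift cm [-7.13  4.3  -7.73] turn 0.83
```

View pics/bk.png

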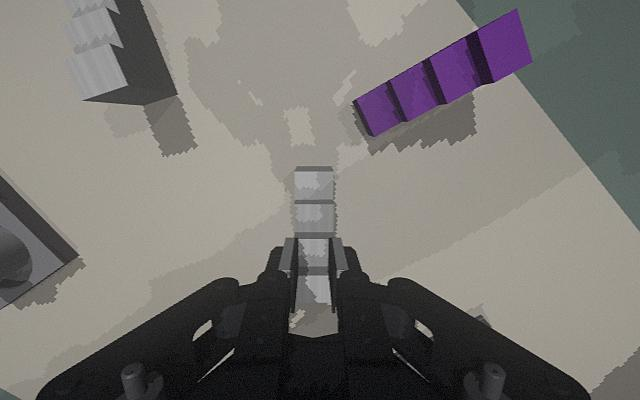

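The fingers straddle the silver block at (313,240), centred on its 40 mm step. They haven't touched it yet, so I'll close further and lift.

Call:
arm_command(deltas=[[[0.81,0,0,0,0],[0.82,0,0,0,0],[0.83,0,0,0,0],[0.84,0,0,0,0],[0.85,0,0,0,0],[0.85,0,0,0,0],[0.86,0,0,-0.3,0],[0.87,0,0,-1,0],[0.88,0,0,-2.5,0],[0.88,0,0,-5,0],[0.88,0,0,-7,0],[0.88,0,0,-7,0],[0.88,0,0,-7,0]]], force=50)

```text
time_s: 22.53
eef_pos: [482.0, -81.4, 84.0]
tcp_rot: [0.001, -0.389, 0.921, -0.001]
contact_force: [0.2, -0.0, 0.1]
opening: 0.119
finger_force: 0.0
```

Run:
```python
from h import *
# block origin = grasp - about 7 along heading; carry: bay A (643.3,121.5), heading -1.7
p,m=state(); print('offset used', p)
go(643.3+6.5,121.5-0.2,None,88.3)
```

```text
offset used [482.03009087 -81.40341726  84.03965701]
shift cm [-26.23   2.1    0.05] turn 0.829
```

No grip force: the fingers closed past the block's width without holding. I need to look.

Run:
```python
from h import *
look('m1')
img,W=cloud('m1')
for px in[(313,185),(313,215),(313,255),(313,285),(290,255),(340,255),(290,245),(290,270),(313,300)]: print(px,W[px[1],px[0]].round(1))
print('pick view')
img,W=cloud('bk')
for px in[(313,185),(313,215),(313,255),(313,285),(289,255),(340,255),(289,240),(289,270),(293,255),(297,300),(332,300)]: print(px,W[px[1],px[0]].round(1))
```

```text
22.5833 [481.2 -81.4  83.1]
(313, 185) [469.1 -95.9  29.3]
(313, 215) [485.2 -79.3  40.6]
(313, 255) [525.6 -37.8   0.8]
(313, 285) [550.8 -11.9   0. ]
(290, 255) [482.3 -97.6 140.4]
(340, 255) [467.6 -77.4 132.1]
(290, 245) [483.  -98.2 129.5]
(290, 270) [481.8 -96.6 153.4]
(313, 300) [5.638e+02 1.600e+00 2.000e-01]
pick view
(313, 185) [ 457.9 -106.1   20.7]
(313, 215) [469.3 -94.3  30. ]
(313, 255) [484.2 -79.   40.4]
(313, 285) [494.1 -68.8  49.5]
(289, 255) [482.2 -97.5  68.5]
(340, 255) [464.5 -80.9  69.3]
(289, 240) [483.7 -98.1  50.1]
(289, 270) [481.5 -96.7  82.1]
(293, 255) [480.1 -96.7  70.2]
(297, 300) [507.7 -68.2  49.8]
(332, 300) [478.5 -72.7  82. ]
```

View pics/m1.png

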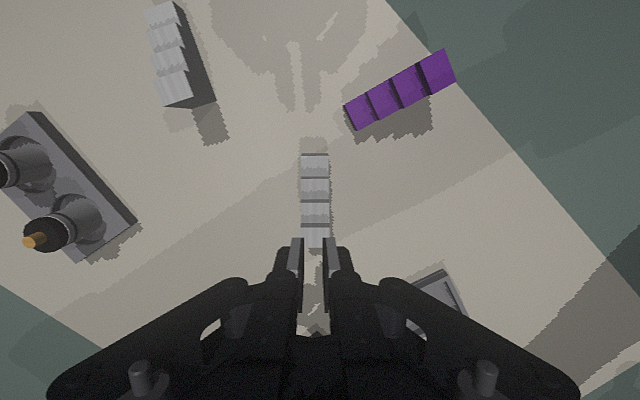

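The block (313,200) hasn't moved. The fingertips appear well above the nominal TCP, since they closed over the 40 mm step. I'll measure their true height from the depth image.

Run:
```python
from h import *
p,m=state(); m=rot().as_matrix()
for n,pp in(('m1',np.array([481.2,-81.4,83.1])),('bk',np.array([481.2,-81.1,12.7])),('w2',np.array([570.2,-167.7,230.]))):
    img,W=cloud(n)
    mm=m if n!='w2' else np.array([[-1,0,0],[0,1,0],[0,0,-1.]])
    T=(W-pp)@mm
    f=(W[...,2]>pp[2]+5 if n!='bk' else W[...,2]>51.5)&(np.abs(T[...,0])<25)&(np.abs(T[...,1])<62)
    for s in(-1,1):
        Q=T[f&(np.sign(T[...,1])==s)&(T[...,2]<-3)]
        o=np.argsort(-Q[:,2])[:400]; print(n,s,len(Q),'tip z pct',np.percentile(Q[:,2],[90,97,99.5]).round(1),'lowest pts x,y',np.median(Q[o],0).round(1),'y range of low',np.percentile(Q[o][:,1],[2,98]).round(1))
```

```text
m1 -1 23206 tip z pct [-85.9 -64.2 -43.6] lowest pts x,y [  9.2 -11.7 -46.9] y range of low [-19.7  -6.6]
m1 1 22824 tip z pct [-85.6 -63.8 -43.5] lowest pts x,y [  8.1   8.9 -46.9] y range of low [ 3.6 16.9]
bk -1 23107 tip z pct [-84.9 -63.  -44.3] lowest pts x,y [  7.9 -14.6 -47.4] y range of low [-22.8  -9.5]
bk 1 22858 tip z pct [-84.7 -62.7 -44.4] lowest pts x,y [  8.   12.6 -47.4] y range of low [ 7.5 20.8]
w2 -1 17786 tip z pct [-78.4 -59.5 -49.8] lowest pts x,y [  3.8 -43.4 -52.7] y range of low [-54.7 -43. ]
w2 1 18464 tip z pct [-79.7 -59.6 -49.8] lowest pts x,y [  4.4  42.2 -52.5] y range of low [41.8 53.5]
```

Call:
arm_command(deltas=[[[0.4,0,0,0,0],[0.4,0,0,0,0],[0.4,0,0,3,0],[0.4,0,0,6,0],[0.4,0,0,8,0],[0.4,0,0,8.6,0],[0.4,0,0,8.8,0],[0.4,0,0,8.8,0],[0.4,0,0,8.8,0]]], force=40)

```text
time_s: 23.33
eef_pos: [481.7, -81.0, -4.6]
tcp_rot: [0.001, -0.39, 0.921, -0.0]
contact_force: [0.7, 0.4, -0.6]
opening: 0.6
finger_force: 0.0
```

```bash
cat >> h.py <<'E'
def tips(n='tp'):
    look(n);img,W=cloud(n);pp,m=state();T=(W-pp)@m
    for s in(-1,1):
        # rib of finger seen at the camera-side pad edge
        f=(np.abs(T[...,0]-9)<5)&(T[...,1]*s>2)&(T[...,1]*s<60)&(T[...,2]<-25)&(W[...,2]>15)
        f=cv2.morphologyEx(f.astype(np.uint8),cv2.MORPH_OPEN,np.ones((3,3)))>0
        Q=T[f];k=Q[Q[:,2]>Q[:,2].max()-8];print('side',s,'tip z tool',np.percentile(Q[:,2],[50,99]).round(1),'y',k[:,1].min().round(1),k[:,1].max().round(1))
E
python3 - <<'E'
from h import *
tips()
E
```

```text
23.3833 [481.9 -81.2  -4.3]
side -1 tip z tool [-109.5  -34.3] y -32.7 -2.2
side 1 tip z tool [-109.2  -34.4] y 2.1 31.0
```

View pics/tp.png

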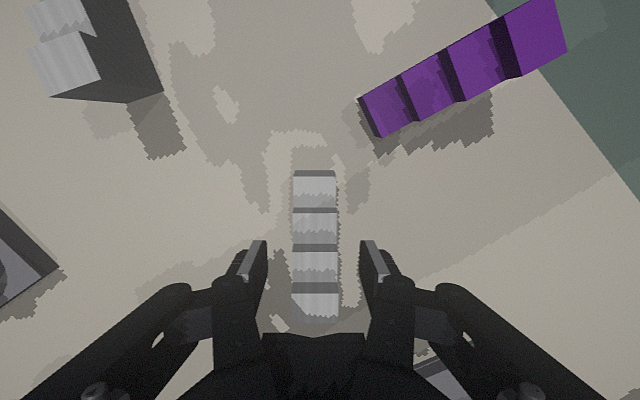

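Fingers straddle the block's 40 mm step (rows 250–285), with no contact at TCP z −4. The real tips are therefore about 37 mm above the reported TCP, and I need to go lower.

Call:
arm_command(deltas=[[[0.5,0,0,0.5,0],[0.5,0,0,1,0],[0.55,0,0,1.4,0],[0.58,0,0,1.4,0],[0.61,0,0,1.4,0],[0.64,0,0,1.4,0],[0.66,0,0,1.4,0],[0.68,0,0,1.4,0],[0.7,0,0,1.4,0],[0.72,0,0,1.4,0],[0.74,0,0,1.4,0],[0.76,0,0,1.4,0],[0.78,0,0,1.4,0],[0.79,0,0,1.4,0],[0.8,0,0,1.4,0],[0.8,0,0,1.4,0]]], force=40)

```text
time_s: 24.72
eef_pos: [481.0, -80.9, -19.0]
tcp_rot: [0.0, -0.39, 0.921, 0.0]
contact_force: [-1.9, 0.3, 5.6]
opening: 0.273
finger_force: 39.8
```

Call:
arm_command(deltas=[[[0.82,0,0,-0.4,0],[0.84,0,0,-1.2,0],[0.85,0,0,-3,0],[0.85,0,0,-5.5,0],[0.85,0,0,-8,0],[0.85,0,0,-8.5,0],[0.85,0,0,-8.5,0],[0.85,0,0,-8.5,0]]], force=60)

```text
time_s: 25.38
eef_pos: [480.9, -81.6, 65.4]
tcp_rot: [-0.0, -0.389, 0.921, -0.0]
contact_force: [-0.2, -1.2, -4.8]
opening: 0.268
finger_force: 59.9
```

Run:
```python
from h import *
p,m=state(); block(p,lift=p[2]+19); go(650.4,121.3,None,88.3)
```

```text
25.4333 [480.3 -81.5  64.8]
6017 [478.4 -82.5] [52.5 45.9] 70.3
1462 [485.8 -77.4] [37.8 35.9] 46.5
shift cm [-26.39   1.93  -0.03] turn 0.829
```

Held, with about 5 N of weight showing. I'll carry it to bay A while turning.

Call:
arm_command(deltas=[[[0.85,-0.6,0,0,0.03],[0.85,-2,0.1,0,0.1],[0.85,-4,0.3,0,0.18],[0.85,-6.5,0.5,0,0.26],[0.85,-9,0.6,0,0.34],[0.85,-11.5,0.8,0,0.42],[0.85,-14,1,0,0.5],[0.85,-16.5,1.2,0,0.58],[0.85,-19,1.4,0,0.66],[0.85,-21.5,1.6,0,0.73],[0.85,-24,1.8,0,0.79],[0.85,-25.7,1.9,0,0.82],[0.85,-26.4,1.9,0,0.83],[0.85,-26.4,1.9,0,0.83],[0.85,-26.4,1.9,0,0.83],[0.85,-26.4,1.9,0,0.83],[0.85,-26.4,1.9,0,0.83]]])

```text
time_s: 26.85
eef_pos: [650.4, 119.3, 65.3]
tcp_rot: [-0.001, 0.016, 1.0, -0.001]
contact_force: [0.3, -0.6, -3.4]
opening: 0.269
finger_force: 59.7
```

Run:
```python
from h import *
go(650.4,121.3,-15,88.3); look('c1')
```

```text
shift cm [-0.01  0.22  8.03] turn -0.002
26.9 [650.7 119.6  65.6]
```

View pics/c1.png

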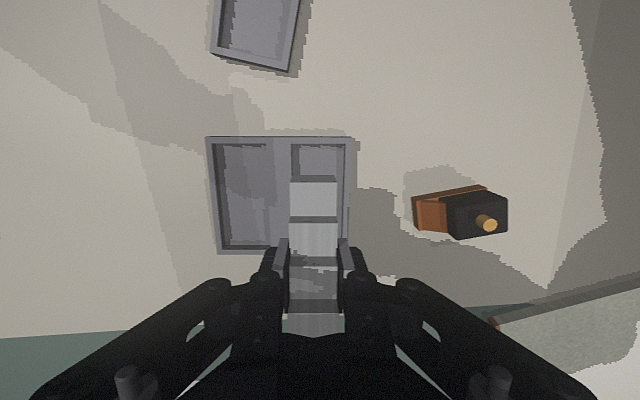

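The block is held level and aligned with the right-hand bay (320,180). The angle probe sits clear at (460,212). Lowering.

Call:
arm_command(deltas=[[[0.85,0,0.1,1.5,0],[0.85,0,0.1,3.5,0],[0.85,0,0.1,5.5,0],[0.85,0,0.1,6.7,0],[0.85,0,0.1,7.3,0],[0.85,0,0.1,7.5,0],[0.85,0,0.1,7.6,0],[0.85,0,0.1,7.6,0],[0.85,0,0.1,7.6,0]]])

```text
time_s: 27.65
eef_pos: [652.4, 122.8, -9.1]
tcp_rot: [0.001, 0.015, 1.0, 0.0]
contact_force: [-0.5, -1.0, -4.1]
opening: 0.266
finger_force: 59.7
```

Run:
```python
from h import *
go(650.4,121.3,-15,88.3)
```

```text
shift cm [ 0.2  -0.15  0.59] turn -0.0
```

Call:
arm_command(deltas=[[[0.85,0.1,-0.1,0.2,0],[0.85,0.1,-0.1,0.4,0],[0.85,0.1,-0.1,0.5,0],[0.85,0.1,-0.1,0.55,0],[0.85,0.1,-0.1,0.6,0],[0.85,0.1,-0.1,0.6,0]]])

```text
time_s: 28.15
eef_pos: [650.5, 121.4, -14.9]
tcp_rot: [0.0, 0.015, 1.0, -0.0]
contact_force: [-3.5, -0.7, 6.1]
opening: 0.27
finger_force: 61.3
```

Call:
arm_command(deltas=[[[0.8,0,0,0,0],[0.76,0,0,0,0],[0.73,0,0,0,0],[0.7,0,0,0,0],[0.67,0,0,0,0],[0.62,0,0,0,0],[0.55,0,0,0,0],[0.5,0,0,-0.3,0],[0.5,0,0,-1.5,0],[0.5,0,0,-4,0],[0.4,0,0,-8,0],[0.4,0,0,-10,0],[0.4,0,0,-10,0],[0.4,0,0,-10,0]]], force=40)

```text
time_s: 29.32
eef_pos: [651.9, 121.9, 86.3]
tcp_rot: [0.002, 0.015, 1.0, 0.001]
contact_force: [-0.2, 0.7, -0.9]
opening: 0.598
finger_force: 0.0
```

Run:
```python
from h import *
look('p1');img,W=cloud('p1')
z=W[...,2];near=(np.hypot(W[...,0]-645,W[...,1]-121)<48)&(np.abs(W[...,1]-121)<22)
for lo,hi in((28,58),(49,58)):
    P=W[near&(z>lo)&(z<hi)&(img.max(-1)>70)];rc=cv2.minAreaRect(P[:,:2].astype(np.float32));print(np.round(rc[0],1),np.round(rc[1],1),round(rc[2],1),np.percentile(P[:,2],[5,50,98]).round(1))
# sbB target: origin (475.3,-242.9) + 7*(.466,.885)
go(478.6,-236.7,90,152.2)
```

```text
29.3667 [650.5 121.5  84.6]
[653.1 120.1] [23.9 54. ] 88.0 [33.1 43.9 54.8]
[671.  119.4] [23.7 18.2] 88.2 [52.3 53.9 55.2]
shift cm [ 16.12 -36.32  -0.56] turn -1.115
```

Call:
arm_command(deltas=[[[0.2,2,-4,-0.5,-0.1],[0,16.1,-36.3,-0.5,-1.11],[0,16.1,-36.3,-0.5,-1.11],[0,16.1,-36.3,-0.5,-1.11],[0,16.1,-36.3,-0.5,-1.11],[0,16.1,-36.3,-0.5,-1.11],[0,16.1,-36.3,-0.5,-1.11],[0,16.1,-36.3,-0.5,-1.11],[0,16.1,-36.3,-0.5,-1.11],[0,16.1,-36.3,-0.5,-1.11],[0,16.1,-36.3,-0.5,-1.11],[0,16.1,-36.3,-0.5,-1.11],[0,16.1,-36.3,-0.5,-1.11],[0,16.1,-36.3,-0.5,-1.11],[0,16.1,-36.3,-0.5,-1.11],[0,16.1,-36.3,4,-1.11],[0,16.1,-36.3,4,-1.11],[0,16.1,-36.3,4,-1.11]]])

```text
time_s: 30.87
eef_pos: [477.1, -235.0, 42.3]
tcp_rot: [-0.002, -0.515, 0.857, 0.002]
contact_force: [-0.3, -0.5, 1.0]
opening: 1.005
finger_force: 0.0
```

Run:
```python
from h import *
print(r.sense()['q'].round(2));block((478,-237));go(478.6,-236.7,-19,152.2)
```

```text
[ 0.64  0.85 -0.46  1.95  0.74  0.52  2.31]
30.9167 [ 478.3 -235.4   43.6]
2947 [ 479.6 -234.4] [54.8 24. ] 62.3
894 [ 488.1 -218.7] [18.9 23.5] 62.8
shift cm [ 0.1  -0.1   6.26] turn -0.004
```

Call:
arm_command(deltas=[[[0,0.1,-0.1,2.5,0],[0.3,0.1,-0.1,5,0],[0.5,0.1,-0.1,6.2,0],[0.55,0.1,-0.1,6.2,0],[0.58,0.1,-0.1,6.2,0],[0.61,0.1,-0.1,6.2,0],[0.64,0.1,-0.1,6.2,0],[0.66,0.1,-0.1,6.2,0],[0.68,0.1,-0.1,6.2,0],[0.7,0.1,-0.1,6.2,0],[0.72,0.1,-0.1,6.2,0],[0.74,0.1,-0.1,6.2,0],[0.76,0.1,-0.1,6.2,0],[0.78,0.1,-0.1,6.2,0],[0.79,0.1,-0.1,6.2,0],[0.8,0.1,-0.1,6.2,0],[0.8,0.1,-0.1,6.2,0]]], force=40)

```text
time_s: 32.33
eef_pos: [478.4, -237.6, -17.9]
tcp_rot: [-0.0, -0.514, 0.858, 0.0]
contact_force: [-2.8, 1.4, 4.8]
opening: 0.269
finger_force: 39.5
```

Call:
arm_command(deltas=[[[0.82,0,0,-0.4,0],[0.84,0,0,-1.2,0],[0.85,0,0,-3,0],[0.85,0,0,-5.5,0],[0.85,0,0,-8,0],[0.85,0,0,-8.5,0],[0.85,0,0,-8.5,0],[0.85,0,0,-8.5,0]]], force=60)

```text
time_s: 33.0
eef_pos: [478.7, -238.2, 66.3]
tcp_rot: [-0.0, -0.514, 0.858, 0.0]
contact_force: [0.6, 0.5, -4.3]
opening: 0.268
finger_force: 59.8
```

Run:
```python
from h import *
go(647,57.3,None,88.3)
```

```text
shift cm [-3.399e+01 -9.100e-01 -1.000e-02] turn 1.109
```

Call:
arm_command(deltas=[[[0.85,-0.6,0,0,0.03],[0.85,-2,0,0,0.1],[0.85,-4.5,-0.1,0,0.18],[0.85,-7.3,-0.2,0,0.27],[0.85,-10.1,-0.3,0,0.36],[0.85,-12.9,-0.4,0,0.45],[0.85,-15.7,-0.4,0,0.54],[0.85,-18.5,-0.5,0,0.63],[0.85,-21.3,-0.6,0,0.72],[0.85,-24.1,-0.7,0,0.81],[0.85,-26.9,-0.7,0,0.9],[0.85,-29.5,-0.8,0,0.98],[0.85,-32,-0.9,0,1.05],[0.85,-33.4,-0.9,0,1.09],[0.85,-34,-0.9,0,1.11],[0.85,-34,-0.9,0,1.11],[0.85,-34,-0.9,0,1.11],[0.85,-34,-0.9,0,1.11],[0.85,-34,-0.9,0,1.11],[0.85,-34,-0.9,0,1.11]]])

```text
time_s: 34.67
eef_pos: [646.8, 56.0, 66.7]
tcp_rot: [-0.0, 0.016, 1.0, -0.0]
contact_force: [-0.2, -0.3, -4.7]
opening: 0.27
finger_force: 59.6
```

Run:
```python
from h import *
go(647,57.3,-14,88.3)
```

```text
shift cm [-0.02  0.14  8.06] turn -0.002
```

Call:
arm_command(deltas=[[[0.85,0,0.1,1.5,0],[0.85,0,0.1,3.5,0],[0.85,0,0.1,5.5,0],[0.85,0,0.1,6.7,0],[0.85,0,0.1,7.3,0],[0.85,0,0.1,7.5,0],[0.85,0,0.1,7.6,0],[0.85,0,0.1,7.6,0],[0.85,0,0.1,7.6,0]]])

```text
time_s: 35.42
eef_pos: [648.2, 59.0, -8.1]
tcp_rot: [0.001, 0.015, 1.0, 0.0]
contact_force: [0.3, -0.3, -5.3]
opening: 0.266
finger_force: 59.6
```

Run:
```python
from h import *
go(647,57.3,-14,88.3)
```

```text
shift cm [ 0.12 -0.17  0.59] turn -0.0
```

Call:
arm_command(deltas=[[[0.85,0.1,-0.15,0.2,0],[0.85,0.1,-0.15,0.4,0],[0.85,0.1,-0.15,0.5,0],[0.85,0.1,-0.15,0.55,0],[0.85,0.1,-0.15,0.6,0],[0.85,0.1,-0.15,0.6,0]]])

```text
time_s: 35.92
eef_pos: [646.2, 57.0, -13.8]
tcp_rot: [0.0, 0.015, 1.0, -0.0]
contact_force: [-3.3, -0.2, 6.5]
opening: 0.27
finger_force: 61.2
```

Call:
arm_command(deltas=[[[0.8,0,0,0,0],[0.76,0,0,0,0],[0.73,0,0,0,0],[0.7,0,0,0,0],[0.67,0,0,0,0],[0.62,0,0,0,0],[0.55,0,0,0,0],[0.5,0,0,-0.3,0],[0.5,0,0,-1.5,0],[0.5,0,0,-4,0],[0.4,0,0,-8,0],[0.4,0,0,-10,0],[0.4,0,0,-10,0],[0.4,0,0,-10,0]]], force=40)

```text
time_s: 37.08
eef_pos: [647.7, 57.6, 87.3]
tcp_rot: [0.002, 0.015, 1.0, 0.0]
contact_force: [-0.3, -0.5, -0.4]
opening: 0.6
finger_force: 0.0
```

Run:
```python
from h import *
look('p2');img,W=cloud('p2')
z=W[...,2]
for y in(57,121):
  near=(np.abs(W[...,0]-642)<50)&(np.abs(W[...,1]-y)<22)
  for lo,hi in((28,58),(49,58)):
    P=W[near&(z>lo)&(z<hi)&(img.max(-1)>70)]
    if len(P)<30: continue
    rc=cv2.minAreaRect(P[:,:2].astype(np.float32));print(y,np.round(rc[0],1),np.round(rc[1],1),round(rc[2],1),np.percentile(P[:,2],[5,50,98]).round(1))
go(654.4,242.7,70,9.5)
```

```text
37.1333 [646.3  57.3  85.6]
57 [650.2  55.6] [24.  53.8] 88.0 [33.2 44.1 54.9]
57 [668.  55.] [23.8 18.2] 88.5 [51.6 53.9 55.2]
121 [653.  119.9] [24.6 54.3] 87.9 [32.6 43.8 54.8]
121 [670.9 119.4] [24.3 18.5] 88.0 [50.8 53.8 55.1]
shift cm [-0.25 18.55  1.56] turn 1.375
```

Call:
arm_command(deltas=[[[0.2,0,3,0,0.12],[0,-0.2,7,0,0.24],[0,-0.2,11,0,0.36],[0,-0.2,15,0,0.48],[0,-0.2,18.5,0,0.6],[0,-0.2,18.5,0,0.72],[0,-0.2,18.5,0,0.84],[0,-0.2,18.5,0,0.96],[0,-0.2,18.5,0,1.08],[0,-0.2,18.5,0,1.2],[0,-0.2,18.5,0,1.32],[0,-0.2,18.5,1.6,1.37],[0,-0.2,18.5,1.6,1.37],[0,-0.2,18.5,1.6,1.37],[0,-0.2,18.5,1.6,1.37]]])

```text
time_s: 38.38
eef_pos: [653.2, 242.0, 68.2]
tcp_rot: [-0.0, 0.644, 0.765, -0.001]
contact_force: [0.5, -0.3, 0.2]
opening: 0.995
finger_force: 0.0
```

Run:
```python
from h import *
look('a1');img,W=cloud('a1');z=W[...,2]
near=np.hypot(W[...,0]-654,W[...,1]-242)<45
P=W[near&(z>40)&(z<48)];rc=cv2.minAreaRect(P[:,:2].astype(np.float32));print(np.round(rc[0],1),np.round(rc[1],1),round(rc[2],1))
stub();go(654.4,242.7,-18,9.5)
```

```text
38.4333 [653.7 242.1  68.8]
[654.9 245.9] [27.5 40.3] 9.2
38.4833 [654.  242.1  69.1]
stub 148 [654.8 245.8  54. ] [2.5 2.6 0.7]
shift cm [0.05 0.05 8.71] turn 0.006
```

View pics/a1.png

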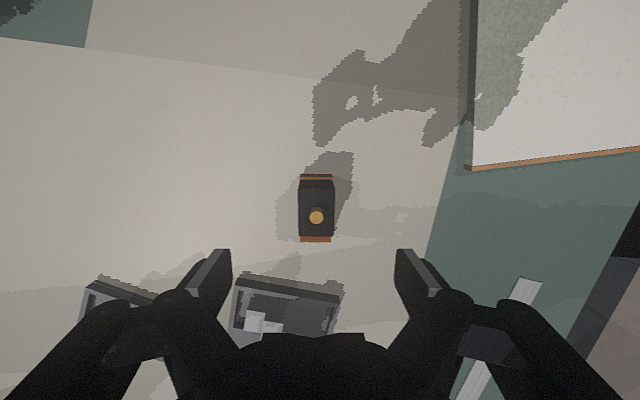

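The angle probe is centred between the fingers at (316,210), aligned with the tool. I'll descend and close softly.

Call:
arm_command(deltas=[[[0,0,0.1,2.5,0],[0,0,0.1,5,0],[0.1,0,0.1,7,0],[0.3,0,0.1,8.4,0],[0.5,0,0.1,8.7,0],[0.53,0,0.1,8.7,0],[0.56,0,0.1,8.7,0],[0.58,0,0.1,8.7,0],[0.6,0,0.1,8.7,0],[0.62,0,0.1,8.7,0],[0.64,0,0.1,8.7,0],[0.66,0,0.1,8.7,0],[0.68,0,0.1,8.7,0],[0.7,0,0.1,8.7,0],[0.72,0,0.1,8.7,0],[0.74,0,0.1,8.7,0],[0.75,0,0.1,8.7,0],[0.75,0,0.1,8.7,0]]], force=25)

```text
time_s: 39.98
eef_pos: [655.2, 242.6, -17.7]
tcp_rot: [0.0, 0.644, 0.765, 0.0]
contact_force: [-0.3, -0.2, 5.9]
opening: 0.325
finger_force: 25.5
```

Run:
```python
from h import *
stub()
```

```text
40.0333 [655.1 242.6 -17.7]
stub 466 [654.5 246.2  54. ] [2.5 2.7 0.7]
```

Call:
arm_command(deltas=[[[0.76,0,0,-0.4,0],[0.76,0,0,-1.2,0],[0.77,0,0,-3,0],[0.77,0,0,-5.5,0],[0.77,0,0,-8,0],[0.77,0,0,-8.5,0],[0.77,0,0,-8.5,0],[0.77,0,0,-8.5,0]]], force=35)

```text
time_s: 40.7
eef_pos: [654.0, 242.3, 66.3]
tcp_rot: [-0.0, 0.644, 0.765, -0.0]
contact_force: [0.1, 0.3, -0.9]
opening: 0.324
finger_force: 34.8
```

Run:
```python
from h import *
stub();go(485.7,84.8,None,76.1)
```

```text
40.75 [653.4 242.1  65.4]
stub 677 [653.5 246.  137.8] [2.5 2.7 0.8]
shift cm [-12.65 -19.2    0.06] turn -1.157
```

Call:
arm_command(deltas=[[[0.77,-0.4,-0.5,0,-0.03],[0.77,-1.2,-1.8,0,-0.1],[0.77,-2.3,-3.5,0,-0.19],[0.77,-3.4,-5.2,0,-0.28],[0.77,-4.5,-6.9,0,-0.37],[0.77,-5.6,-8.6,0,-0.46],[0.77,-6.7,-10.3,0,-0.55],[0.77,-7.9,-12,0,-0.65],[0.77,-9,-13.7,0,-0.75],[0.77,-10.1,-15.4,0,-0.85],[0.77,-11.2,-17,0,-0.95],[0.77,-12.1,-18.4,0,-1.05],[0.77,-12.6,-19.2,0,-1.12],[0.77,-12.6,-19.2,0,-1.16],[0.77,-12.6,-19.2,0,-1.16],[0.77,-12.6,-19.2,0,-1.16],[0.77,-12.6,-19.2,0,-1.16]]])

```text
time_s: 42.17
eef_pos: [487.8, 86.6, 66.5]
tcp_rot: [0.0, 0.12, 0.993, 0.0]
contact_force: [-0.4, 1.1, -1.7]
opening: 0.324
finger_force: 34.8
```

Run:
```python
from h import *
stub();go(485.7,84.8,-13.7,76.1)
```

```text
42.2167 [487.7  86.5  66.5]
stub 625 [483.6  86.7 138.2] [2.6 2.5 0.6]
shift cm [ 0.15 -0.22  8.02] turn 0.003
```

Call:
arm_command(deltas=[[[0.77,0.1,-0.1,1.5,0],[0.77,0.1,-0.1,3.5,0],[0.77,0.1,-0.1,5.5,0],[0.77,0.1,-0.1,6.7,0],[0.77,0.1,-0.1,7.3,0],[0.77,0.1,-0.1,7.5,0],[0.77,0.1,-0.1,7.6,0],[0.77,0.1,-0.1,7.6,0],[0.77,0.1,-0.1,7.6,0]]])

```text
time_s: 42.97
eef_pos: [486.4, 85.0, -8.5]
tcp_rot: [0.001, 0.12, 0.993, 0.0]
contact_force: [0.2, -0.2, -1.4]
opening: 0.319
finger_force: 34.8
```

Run:
```python
from h import *
stub();go(485.7,84.8,-13.7,76.1)
```

```text
43.0167 [486.4  84.9  -8.5]
stub 419 [482.1  85.1  63.1] [2.6 2.5 0.6]
shift cm [ 0.06 -0.03  0.52] turn 0.003
```

Stub at z 63.1, and it should end at 58, so about 5 mm more to go.

Call:
arm_command(deltas=[[[0.77,0,0,0.2,0],[0.77,0,0,0.35,0],[0.77,0,0,0.45,0],[0.77,0,0,0.5,0],[0.77,0,0,0.53,0],[0.77,0,0,0.53,0]]])

```text
time_s: 43.52
eef_pos: [486.1, 84.9, -12.8]
tcp_rot: [0.001, 0.12, 0.993, 0.0]
contact_force: [-1.5, 0.9, 17.4]
opening: 0.323
finger_force: 37.4
```

Run:
```python
from h import *
stub()
```

```text
43.5667 [486.1  84.9 -12.8]
stub 446 [481.8  85.   58.9] [2.6 2.5 0.7]
```

Call:
arm_command(deltas=[[[0.77,0,0,-0.05,0],[0.75,0,0,-0.08,0],[0.72,0,0,-0.08,0],[0.69,0,0,-0.08,0],[0.66,0,0,-0.08,0],[0.63,0,0,-0.08,0],[0.6,0,0,-0.08,0],[0.52,0,0,-0.08,0],[0.45,0,0,-0.1,0],[0.4,0,0,-1,0],[0.4,0,0,-4,0],[0.2,0,0,-8,0],[0,-4,-4,-14,0],[0,-8,-8,-20,0],[0,-8,-12,-24,0],[0,-8,-14,-24,0],[0,-8,-14,-24,0],[0,-8,-14,-24,0],[0,-8,-14,-24,0]]])

```text
time_s: 45.15
eef_pos: [532.2, -76.4, 229.3]
tcp_rot: [0.004, 0.124, 0.992, -0.002]
contact_force: [-0.2, -0.3, -0.3]
opening: 1.005
finger_force: 0.0
```

Run:
```python
from h import *
look('f1');img,W=cloud('f1');z=W[...,2];X,Y=W[...,0],W[...,1]
def t(nm,c,rad,lo,hi):
    P=W[(np.hypot(X-c[0],Y-c[1])<rad)&(z>lo)&(z<hi)]
    if len(P)<20: print(nm,len(P));return
    rc=cv2.minAreaRect(P[:,:2].astype(np.float32));print(nm,np.round(rc[0],1),np.round(rc[1],1),round(rc[2],1),'z',np.percentile(P[:,2],[5,50,98]).round(1))
t('well1',(643,-286),26,47,57);t('well2',(654.6,-224.6),26,47,57);t('ang house',(482,85.5),40,42,53);t('ang foot',(490,84),42,16,70)
t('sb A',(653,120),30,28,58);t('sb B',(650,56),30,28,58)
```

```text
45.2 [530.9 -73.  227.4]
well1 0
well2 [ 655.3 -220.4] [22.9 29.1] 70.2 z [48.5 51.9 55.7]
ang house [482.   83.8] [28.4 39.1] 75.9 z [46.1 48.6 50.4]
ang foot [488.3  76.9] [38.7 58.1] 75.8 z [18.7 47.8 58.8]
sb A [652.9 119.3] [25.6 55.3] 88.0 z [31.1 43.2 54.7]
sb B [650.2  55.3] [25.  54.7] 88.2 z [32.  43.4 54.7]
```

View pics/f1.png

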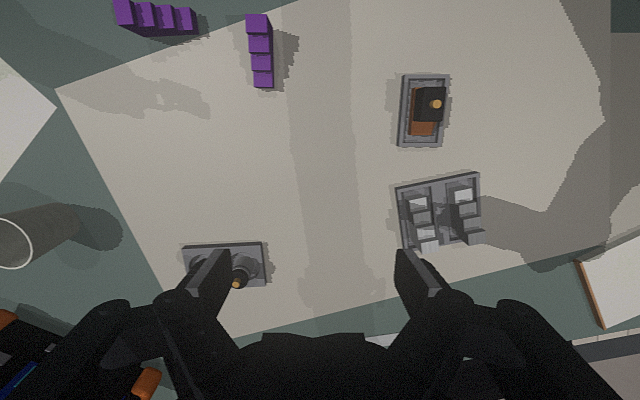

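The angle probe sits in its tray at (430,105), both blocks are in their bays at (430,215), and the rack is partly behind a finger. The top camera's depth will show both rack probes.

Run:
```python
from h import *
p,d=r.snapshot("top");K,V=cam("top");v,u=np.mgrid[:400,:640]
pc=np.stack([(u-K[0,2])/K[0,0]*d,-(v-K[1,2])/K[1,1]*d,-d],-1);W=(pc-V[:3,3])@V[:3,:3]
for c in((643,-286),(654.6,-224.6)):
    P=W[(np.hypot(W[...,0]-c[0],W[...,1]-c[1])<26)&(W[...,2]>44)&(W[...,2]<75)];print(len(P),P.mean(0).round(1),P[:,2].max().round(1),(P.max(0)-P.min(0)).round(0))
```

```text
91 [ 641.5 -285.4   52.6] 63.4 [27. 29. 18.]
87 [ 652.5 -223.1   53. ] 70.0 [29. 26. 26.]
```

Both probes are upright and centred in their wells. Handing in.

```bash
python3 -c "
from cell import r
print(r.finish_job())"
```

```text
the job is handed in; nothing more can be done
None
```

The kit is put away and the job is handed in at about 45 s: both round probes, both step blocks and the angle probe measured upright, roughly centred and fully down in their places, and I never moved the bottle or the cup.

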